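# Hang the setting gauge on its drop-latch peg

## Task

Take the setting gauge out of its slotted block and hang it by its eye on the peg of the stand: slide the eye along the peg so that it lifts the hanging flap, press it against the spring buffer until the flap falls behind it, then ease it back against the flap and let go so that it hangs upright and still. Press gently, never hard against the stand, and leave the valve manifolds, the loose valve and the blue tray where they are.

Things in the scene. Friction and masses are not known exactly. Their poses are not given: they have to be found in the camera images.
- gauge_grip (a point): Centre of the black grip on top of the setting gauge, 14 mm thick (x), 24 mm wide (y), 50 mm tall (z up); pinch it from above across the 24 mm, firmly (80 N is fine). Below it is an upright aluminium plate 8 mm thick (x), 50 wide (y), 120 tall. This point is 145 mm above the gauge's lower edge. A half turn about z looks the same. 210 to 325 g.
- gauge_eye (a point): Centre of the gauge's eye: a hole through its plate (along x), 30 mm wide and 30 mm tall, its upper corners cut at 45 degrees (flat top 12 mm wide). 50 mm below gauge_grip, 95 mm above the gauge's lower edge, 15 mm below the eye's top. Axes as gauge_grip. Let it ride lightly on the peg: bearing down on the peg adds friction.
- block: Fixed black plastic block 100 x 90 mm, 48 mm tall. The gauge stands upright in a slot in its top (40 mm deep, 12 x 53 mm, long side along the block's y), lower edge 8 mm above the table: lift it straight up 45 mm or more to clear. Origin at the centre of its underside, z up.
- stand: Fixed stand: dark steel foot and aluminium post, 205 mm tall in all. Origin on the table under the post, z up. Its level peg points along the stand's -x (put the eye on from there, moving along +x); the peg's axis is at y = 0, 190 mm above the table. Its x places: see peg.
- peg (a point): Usual place of the flap's pivot, on the axis of the 12 mm round steel peg, at x = -85 mm on the stand; axes as stand. The peg head (peg, flap, buffer together) is clamped up to 10 mm nearer or farther along x than this says: NOT measured, feel for it. From the true pivot the peg's tip is 16 mm out (-x), the free buffer's face 6 mm in (+x).
- flap (a joint): Swing (rad) of the gravity flap, a dark steel plate 8 mm wide, 4 thick, 30 long, hung from its pivot in the peg. 0 = hanging down; it cannot swing outward; grows as it swings in and up. The eye's lower edge pushes it up (under 1 N) to about 0.7; when the whole eye is past, it falls to 0 and bars the way back. The eye must slide with its top on the peg (eye centre 181 mm above the table).
- buffer (a joint): Travel (m) of the spring buffer on the peg, a grey plate 40 mm wide from 40 mm below to 14 mm above the peg's axis, pressed along the stand's +x: 0 free, hard stop 0.027, about 400 N/m. The flap falls at about 0.020 (8 N); the hard stop comes at 11 N; eased back onto the fallen flap about 0.004 is left. Keep the force on the stand below 20 N.
- manifold_a: Bystander: a white valve manifold with black coils, 110 mm square or so and 60 mm tall; origin at the centre of its underside. Leave alone.
- manifold_b: Bystander: a second, shorter valve manifold, 110 x 88 x 60 mm; origin at the centre of its underside. Leave alone.
- valve: Bystander: one loose black valve, 85 x 19 x 30 mm; origin at the centre of its underside. Leave alone.
- tray: Bystander: open blue plastic tray 130 x 180 x 45 mm; origin at the centre of its underside. Leave alone.

How it is judged:
By the outcome, as a careful person would: the job done as asked, in the order asked, and still so for the second after the job is handed in, with the robot touching nothing.
It also fails if it takes over 61 s, if anything falls off the work surface, if the arm or the gripper's body presses on something with over 40 N, if the wrist force passes 120 N, or if a joint passes its speed limit or range.

## Robot

A 6-joint arm with a two-finger parallel gripper is mounted at the origin on the work surface. World frame = base frame: x ahead of the robot, y to its left, z up, the work surface at z = 0. Lengths are in m, angles in rad, forces in N, time in s.
With the tool pointing down it reaches from about 0.325 to 0.85 m from the base axis. Payload 15.5 kg.
Tool frame: the origin (TCP) lies at the very end of the fingers, on their centre line; the grasp point (between the pads) lies 19 mm behind it; z points along the fingers, y is the line along which they close (so a half turn about z gives the same grasp; the last joint's range is limited). The gripper opens to 91 mm and grips with 3 to 60 N. Pads are 32 mm wide; open, the fingers measure 118 mm over their backs; the gripper's body (76 mm by 178 mm) begins 60 mm behind the grasp point.
Start: joints at [-1.379, 0.494, 1.345, -0, 1.302, -0.096], TCP at [0.177, -0.599, 0.214] pointing down, gripper open.
Joint ranges: [-2.91, 2.91], [-0.82, 2.16], [0.22, 2.67], [-1.22, 4.37], [0.12, 2.79], [-3.08, 3.08]. Speed limits (rad/s): [1.89, 1.89, 2.57, 3.01, 3.01, 3.01].

## Interface

Orientations are given as a unit quaternion [x, y, z, w].
In Python, from rig import manip gives the robot as it stands. The module is installed in compiled form; this text tells all that it offers.
- The arm moves only by the tool servo_tool, never from a script. Its argument "moves" is a list of rows, each an object with "grip": the opening, from 0 (shut) to 1 (fully open); "slide": the shift along the world's x, y, z in cm, a list of three; "delta_rot": the turn, a rotation vector about the world's x, y, z in rad, a list of three. In form: [{"grip": grip, "slide": [x, y, z], "delta_rot": [ax, ay, az]}, ...]. A call has 1 to 12 rows; each row shifts and turns the commanded pose from where the row before left it; what a row does not reach is not made up. A row lasts 1/8 s, in which the tool goes at most 62.5 mm and 10.7 degrees, less where a joint would pass 70% of its speed; a pose out of reach is approached as far as the arm can. A call with a gripper value outside its range is refused whole. The fingers move at their own pace and stop on an object; "force" is the grip in N (left out, the last holds). Time passes only in rows, so rows that do not move let the fingers close. It gives the time, the measured TCP pose, the force, the opening and the grip force at its end, in the units of the state.
- manip.get_obs(): the state, without advancing time (a new reading comes with each control period).
- manip.get_image(name): name is "scene" or "top"; returns the picture (420x560x3 uint8, red, green, blue); there is no depth.
- manip.camera_info(name): a dict with "fx", "fy", "cx", "cy" (pixels), "distortion" ([k1, k2, p1, p2, k3] as OpenCV has them; the pictures are not rectified), "cam_to_world" (4x4, takes a point from camera to world coordinates). Camera axes: x right, y down, z forward; pixel columns grow to the right and rows downward; lengths in m; the calibration is good to about 2 mm. A picture is of the moment at which its call begins. camera_info takes no time and is no camera call.
- manip.job_done(): hands the job in; it is judged then, once.
The state is a dict: "t": time; "q": joint angles; "qvel": joint speeds; "joint_torque": joint torques, N m; "eef_pos": TCP position; "tool_rot": TCP orientation; "contact_force": force on the tool from outside, world axes, zero at the start; "torque": the same for the moment, N m; "width": opening from 0.0 (shut) to 1.0 (fully open); "finger_force": force on a finger pad.
Only numpy, scipy, OpenCV 4.12 (cv2) and the standard library are available. Lean on these libraries where they do the work, as an engineer would, in place of code of your own. Each camera call takes 0.05 s, during which the arm holds its last target. There are 200 camera calls.

## Working session

There is one attempt and no reset: what is moved stays moved. The work goes in short steps, Python scripts to look and compute and a tool call to move; the robot and the scene stay as the last step left them, time stands still between calls to the robot, and variables do not carry over. Pictures are saved under pics/ and viewed, at most 10 in all, crops included, and the job is handed in when it is done.

Besides the shell and the picture viewer there is one more tool, called after ">>>" as name(argument=value, ...), one argument or row to a line, values as JSON. servo_tool: Moves the arm, as the interface text tells. Its arguments: {"type":"object","properties":{"moves":{"type":"array"},"force":{"type":"number"}},"required":["moves"]}

```bash
mkdir -p pics; python3 - <<'E'
from rig import manip
import cv2
for n in ("scene","top"):
    im=manip.get_image(n); cv2.imwrite(f"pics/{n}0.png",im[:,:,::-1])
    c=manip.camera_info(n); print(n,c["fx"],c["cx"],c["cy"],c["distortion"]);print(c["cam_to_world"])
o=manip.get_obs();print(o)
E
```

```text
scene 503.0769274041798 280.6225140625447 198.322415476586 [-0.12067841  0.          0.          0.          0.        ]
[[ 0.75080067  0.44574666 -0.48745079  1.21471732]
 [ 0.66052649 -0.50469446  0.55586712 -0.72785006]
 [ 0.0017622  -0.73931957 -0.67335241  0.98420326]
 [ 0.          0.          0.          1.        ]]
top 400.0965185936739 281.30792108602003 211.93009719722914 [0.01196094 0.         0.         0.         0.        ]
[[-0.01504319 -0.99743538  0.06997397  0.48456748]
 [-0.99975733  0.01613071  0.01500274 -0.01572589]
 [-0.01609299 -0.0697313  -0.99743599  1.10479819]
 [ 0.          0.          0.          1.        ]]
{'t': 0.1, 'q': array([-1.37846855e+00,  4.94137819e-01,  1.34603527e+00,  2.98489768e-05,
        1.30251049e+00, -9.55094231e-02]), 'qvel': array([ 3.37612509e-05, -3.31548523e-04, -2.55511815e-03, -5.98997774e-04,
        9.41111081e-04, -1.38255361e-03]), 'joint_torque': array([ 3.01773660e-03, -8.80239773e+01, -3.82546020e+01,  7.10541196e-02,
        4.83542634e-02, -1.58093775e-05]), 'eef_pos': array([ 0.17736873, -0.5989625 ,  0.21339895]), 'tool_rot': array([ 9.89662003e-01,  1.43418350e-01, -1.20235614e-05, -5.45520925e-04]), 'contact_force': array([-0.29268939, -0.63503213, -0.17663045]), 'torque': array([ 0.04552856, -0.01449026, -0.01429577]), 'finger_force': 0.0, 'width': 1.0032469100424912}
```

View pics/scene0.png

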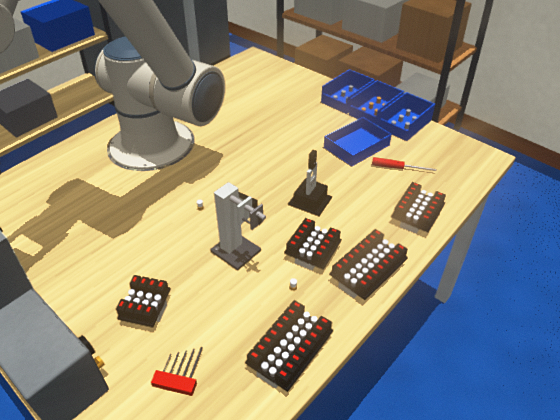

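View pics/top0.png

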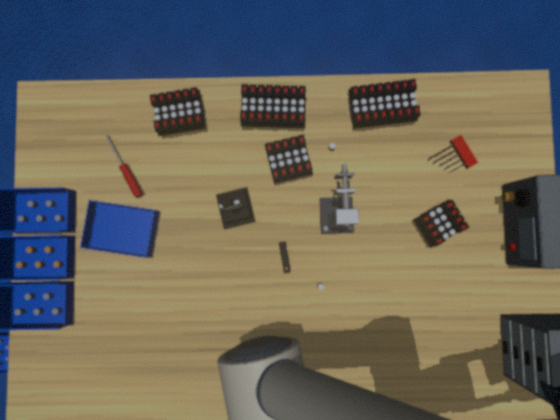

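The scene picture shows the gauge in its block at about (310,195) and the stand at (237,225), peg tip near (262,215). In the top picture the block is at (236,208), the stand's post at (346,215) and the peg runs up to (345,165), towards world +x. I'll take enlarged crops next.

```bash
python3 - <<'E'
import cv2, numpy as np
t=cv2.imread("pics/top0.png");s=cv2.imread("pics/scene0.png")
a=cv2.resize(t[155:245,205:375],None,fx=4.6,fy=4.6,interpolation=cv2.INTER_CUBIC)
cv2.imwrite("pics/c_top.png",a)
b=cv2.resize(s[145:270,200:340],None,fx=4.6,fy=4.6,interpolation=cv2.INTER_CUBIC)
cv2.imwrite("pics/c_scene.png",b[:598])
E
```

```text
(no output)
```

View pics/c_top.png

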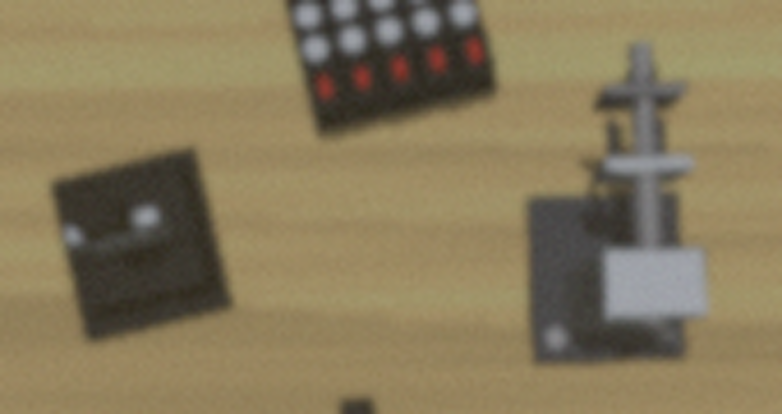

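View pics/c_scene.png

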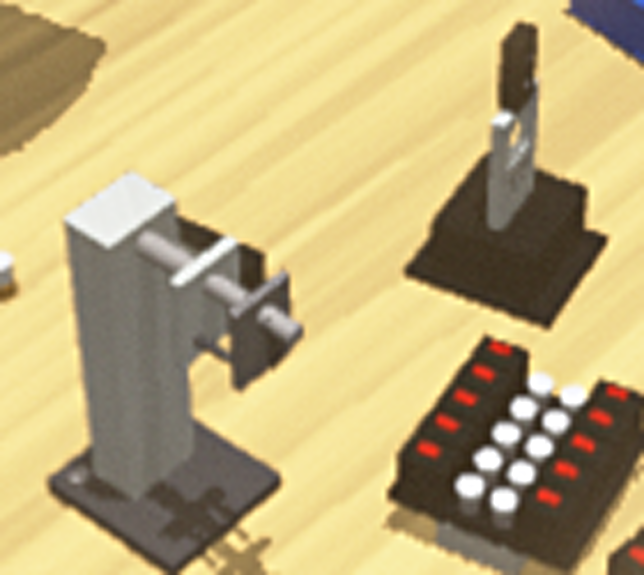

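The top crop shows the gauge's two plate shoulders at crop (73,235) and (147,217), the post top at (603–707, 247–318), the peg tip at (640,42), the dark buffer plate at row 90 and a silver guide at row 163. The scene crop shows the gauge's grip at (520,65), with the plate below it and its eye at about (513,135).

```bash
cat > h.py <<'E'
import cv2, numpy as np
from rig import manip
def cam(n):
    c=manip.camera_info(n); K=np.array([[c["fx"],0,c["cx"]],[0,c["fy"],c["cy"]],[0,0,1.]])
    return K,np.array(c["distortion"]),np.array(c["cam_to_world"])
def ray(n,p):
    K,d,T=cam(n); u=cv2.undistortPoints(np.array(p,float).reshape(-1,1,2),K,d)[:,0]
    return T[:3,3],np.c_[u,np.ones(len(u))]@T[:3,:3].T
def onz(n,p,z):
    o,d=ray(n,p); return o+d*((z-o[2])/d[:,2])[:,None]
def proj(n,P):
    K,d,T=cam(n); W=np.linalg.inv(T)
    return cv2.projectPoints(np.array(P,float).reshape(-1,1,3),cv2.Rodrigues(W[:3,:3])[0],W[:3,3],K,d)[0][:,0]
E
python3 - <<'E'
from h import *
np.set_printoptions(precision=4,suppress=True)
t=cv2.imread("pics/top0.png"); g=t.astype(int)
lum=g.sum(2)/3; sat=g.max(2)-g.min(2)
def crop2(p): return [p[0]/4.6+205-.5+.5/4.6, p[1]/4.6+155-.5+.5/4.6]
# block outline
m=((lum<75)).astype(np.uint8); m[:180]=0;m[235:]=0;m[:,:210]=0;m[:,262:]=0
m=cv2.morphologyEx(m,cv2.MORPH_CLOSE,np.ones((5,5)))
c=max(cv2.findContours(m,0,2)[0],key=cv2.contourArea); r=cv2.minAreaRect(c);print("block",r)
print(onz("top",cv2.boxPoints(r),0.005), onz("top",[r[0]],0.005))
# shoulders
sub=lum[195:215,214:245]; print(sub.astype(int)[:,:])
# post top & peg columns
print("post",lum[204:230:1,330:362].astype(int))
print("peg"); print(lum[160:210:2,333:358].astype(int))
E
```

```text
block ((235.126220703125, 207.91146850585938), (35.15753936767578, 31.550167083740234), 76.75948333740234)
[[0.6133 0.1817 0.005 ]
 [0.632  0.0964 0.005 ]
 [0.5367 0.075  0.005 ]
 [0.5182 0.1599 0.005 ]] [[0.5749 0.1282 0.005 ]]
[[130 119  91  68  58  58  54  51  51  51  45  49  51  49  49  52  50  54
   51  55  55  49  49  54  53  48  54  55  53  52  48]
 [134 119  89  63  52  51  53  50  47  49  51  47  50  52  51  55  50  52
   53  50  49  53  52  53  54  52  53  52  54  53  53]
 [129 118  93  61  50  48  52  51  52  54  54  52  50  48  52  53  51  53
   50  52  53  56  53  53  50  56  53  51  53  54  56]
 [131 122 102  72  54  51  49  50  49  51  51  52  46  51  47  50  49  47
   52  52  56  54  60  58  61  57  55  53  56  52  52]
 [131 126 109  76  58  50  51  50  47  51  52  50  51  52  49  48  50  45
   49  54  65  72  82  85  78  65  54  56  48  54  55]
 [128 128 112  83  58  52  54  50  52  50  51  49  51  48  53  46  46  43
   50  66  87 106 118 123 110  83  62  54  53  56  55]
 [127 128 115  88  63  53  54  50  50  52  51  51  53  51  47  47  48  43
   53  77 106 129 145 1
[... 7103 characters left out ...]
72  83  92 111 121 121 109 105 106 105
  108 121 130 136 134 132 136]
 [ 73  64  72  73  69  60  57  53  63  73  92 109 120 121 109  93  80  75
   82 101 126 135 136 135 135]
 [ 65  60  58  64  65  56  55  49  59  72  90 107 121 122 112  96  78  75
   80  98 122 134 131 132 133]
 [ 57  51  53  54  54  53  51  54  59  71  85 107 118 121 112  93  75  74
   78  98 118 127 132 131 128]
 [ 51  53  55  52  54  52  54  50  54  65  86 103 117 124 112  95  77  71
   73 100 113 129 133 133 132]
 [ 66  63  62  64  58  54  48  52  52  61  82  99 116 121 114  97  82  70
   75  89 115 122 122 120 126]
 [ 72  75  74  87  88  88  86  84  84  89  99 108 121 126 118 109  99  98
  102 103 118 129 130 130 127]]
```

```bash
python3 - <<'E'
from h import *
np.set_printoptions(precision=4,suppress=True)
f=lambda p:[p[0]/4.6+205-.5+.5/4.6, p[1]/4.6+155-.5+.5/4.6]
t=cv2.imread("pics/top0.png"); lum=t.astype(float).sum(2)/3
def yaw(a,b): d=b-a; return np.degrees(np.arctan2(d[1],d[0]))
# shoulders: weighted centroids (z=.128)
def cen(r0,r1,c0,c1,b):
    w=np.clip(lum[r0:r1,c0:c1]-b,0,None); y,x=np.mgrid[r0:r1,c0:c1]; return [(w*x).sum()/w.sum(),(w*y).sum()/w.sum()]
s1=cen(202,210,218,224,60); s2=cen(198,207,231,242,60); print(s1,s2)
P=onz("top",[s1,s2],.128); print("shoulders",P,P.mean(0),np.linalg.norm(P[1]-P[0]),yaw(P[0],P[1]))
# peg highlight line z=.196: centroid
L=[]
for r in list(range(165,170))+list(range(194,206)):
    seg=lum[r,342:350]; 
    x=np.arange(342,350); w=np.clip(seg-seg.max()+20,0,None); L.append([(w*x).sum()/w.sum(),r])
print(np.round(L[::3],2))
Q=onz("top",L,.196); pf=np.polyfit(Q[:,0],Q[:,1],1); print("peg fit y=",pf,"yaw",np.degrees(np.arctan(pf[0])))
print("peg tip",onz("top",[[344.2,163.4]],.19), "buffer outer/inner", onz("top",[[344.5,172],[344.5,175.5]],.204))
post=onz("top",[[336,208.8],[357.2,208.8],[358.3,223.7],[336.1,223.7]],.205);print("post",post,post.mean(0),yaw(post[0],post[1])+90,yaw(post[3],post[0]))
F=onz("top",[f((528,198)),f((535,361)),f((684,357))],.008);print("foot",F,yaw(F[1],F[0]),yaw(F[2],F[1])-90)
# scene view checks
print("scene proj gauge centre z.128/.178",proj("scene",[[*P.mean(0)[:2],.128],[*P.mean(0)[:2],.178]]))
g=lambda p:[p[0]/4.6+200-.5+.5/4.6, p[1]/4.6+145-.5+.5/4.6]
print("scene seen grip top centre",g((520,28)),"->z.178",onz("scene",[g((520,28))],.178))
sp=onz("scene",[g((66,221)),g((130,173)),g((176,205)),g((107,249))],.205); print("post scene",sp,sp.mean(0))
print("tip scene",onz("scene",[g((291,327))],.19))
E
```

```text
[np.float64(219.79883240087565), np.float64(206.19070785696908)] [np.float64(236.26798713390892), np.float64(202.0697477568986)]
shoulders [[0.5697 0.1498 0.128 ]
 [0.5792 0.1092 0.128 ]] [0.5744 0.1295 0.128 ] 0.04166890737679486 -76.83059846107695
[[347.22 165.  ]
 [348.28 168.  ]
 [345.47 195.  ]
 [345.51 198.  ]
 [345.64 201.  ]
 [345.87 204.  ]]
peg fit y= [-0.0886 -0.0981] yaw -5.0641459318075395
peg tip [[ 0.6585 -0.1486  0.19  ]] buffer outer/inner [[ 0.6362 -0.1468  0.204 ]
 [ 0.6282 -0.1466  0.204 ]]
post [[ 0.5528 -0.1254  0.205 ]
 [ 0.552  -0.1729  0.205 ]
 [ 0.5184 -0.1744  0.205 ]
 [ 0.5192 -0.1248  0.205 ]] [ 0.5356 -0.1494  0.205 ] -0.935525622466912 -1.0266074923324993
foot [[ 0.5992 -0.1046  0.008 ]
 [ 0.5018 -0.1066  0.008 ]
 [ 0.5028 -0.1949  0.008 ]] 1.2004777316662842 0.6706019648426889
scene proj gauge centre z.128/.178 [[311.5669 166.9889]
 [312.3645 152.2697]]
scene seen grip top centre [312.6521739130435, 150.69565217391303] ->z.178 [[0.5707 0.1354 0.178 ]]
post scene [[ 0.5211 -0.1728  0.205 ]
 [ 0.5185 -0.1251  0.205 ]
 [ 0.5543 -0.1271  0.205 ]
 [ 0.552  -0.1736  0.205 ]] [ 0.5365 -0.1497  0.205 ]
tip scene [[ 0.6482 -0.1425  0.19  ]]
```

>>> servo_tool(
  moves=[
    {"grip": 1, "slide": [0, 2, 4], "delta_rot": [0, 0, -0.02]},
    {"grip": 1, "slide": [1, 3.6, 4], "delta_rot": [0, 0, -0.02]},
    {"grip": 1, "slide": [2.8, 4.5, 2], "delta_rot": [0, 0, -0.02]},
    {"grip": 1, "slide": [3, 4.5, 0], "delta_rot": [0, 0, 0]},
    {"grip": 1, "slide": [3, 4.5, 0], "delta_rot": [0, 0, 0]},
    {"grip": 1, "slide": [3, 4.5, 0], "delta_rot": [0, 0, 0]},
    {"grip": 1, "slide": [3, 4.5, 0], "delta_rot": [0, 0, 0]},
    {"grip": 1, "slide": [3, 4.5, 0], "delta_rot": [0, 0, 0]},
    {"grip": 1, "slide": [3, 4.5, 0], "delta_rot": [0, 0, 0]},
    {"grip": 1, "slide": [3, 4.5, 0], "delta_rot": [0, 0, 0]},
    {"grip": 1, "slide": [3, 4.5, 0], "delta_rot": [0, 0, 0]},
    {"grip": 1, "slide": [3, 4.5, 0], "delta_rot": [0, 0, 0]},
  ],
)

```text
t: 1.6
eef_pos: [0.486, -0.0916, 0.3138]
tool_rot: [0.994, 0.114, -0.0, -0.0]
contact_force: [0.3, -0.6, -0.1]
width: 0.999
finger_force: 0.0
```

>>> servo_tool(
  moves=[
    {"grip": 1, "slide": [3, 4.5, 0], "delta_rot": [0, 0, 0]},
    {"grip": 1, "slide": [3, 4.5, 0], "delta_rot": [0, 0, 0]},
    {"grip": 1, "slide": [3, 4.5, 0], "delta_rot": [0, 0, 0]},
    {"grip": 1, "slide": [0, 4, 0], "delta_rot": [0, 0, 0]},
    {"grip": 1, "slide": [0, 0, 0], "delta_rot": [0, 0, 0]},
    {"grip": 1, "slide": [0, 0, 0], "delta_rot": [0, 0, 0]},
  ],
)

```text
t: 2.35
eef_pos: [0.5752, 0.0814, 0.3137]
tool_rot: [0.994, 0.114, -0.0, 0.0]
contact_force: [-0.2, -0.7, -0.2]
width: 0.997
finger_force: 0.0
```

```bash
cat > st.py <<'E'
from h import *
from scipy.spatial.transform import Rotation as R
np.set_printoptions(precision=4,suppress=True)
o=manip.get_obs(); M=R.from_quat(o["tool_rot"]).as_matrix()
print(round(o["t"],2),o["eef_pos"],"xdir deg",np.degrees(np.arctan2(M[1,0],M[0,0])),"z",M[:,2],"F",o["contact_force"],"T",o["torque"],o["width"],o["finger_force"],o["q"])
E
python3 st.py; python3 - <<'E'
from h import *
for x in (.648,.658): print(proj("scene",[[x,-.1495,.19]]), "crop",(proj("scene",[[x,-.1495,.19]])-[200,145])*4.6, proj("top",[[x,-.1495,.19]]))
E
```

```text
2.35 [0.5752 0.0814 0.3137] xdir deg 13.071684541490361 z [-0.0005 -0.0003 -1.    ] F [-0.1946 -0.6665 -0.2278] T [ 0.0277 -0.0009  0.0004] 0.9969794196496018 0.0 [ 0.038   0.3511  1.3061 -0.0003  1.4849  1.3806]
[[260.69528898 217.26910054]] crop [[279.19832929 332.43786248]] [[344.7022198  167.91110991]]
[[263.95722415 219.33927959]] crop [[294.20323108 341.96068612]] [[344.59067535 163.61561053]]
```

>>> servo_tool(
  moves=[
    {"grip": 1, "slide": [0, 4.6, 0], "delta_rot": [0, 0, 0]},
    {"grip": 1, "slide": [0, 0, -4.5], "delta_rot": [0, 0, 0]},
    {"grip": 1, "slide": [0, 0, -4.5], "delta_rot": [0, 0, 0]},
    {"grip": 1, "slide": [0, 0, -4.5], "delta_rot": [0, 0, 0]},
    {"grip": 1, "slide": [0, 0, -2.5], "delta_rot": [0, 0, 0]},
    {"grip": 1, "slide": [0, 0, -1.7], "delta_rot": [0, 0, 0]},
    {"grip": 1, "slide": [0, 0, 0], "delta_rot": [0, 0, 0]},
    {"grip": 1, "slide": [0, 0, 0], "delta_rot": [0, 0, 0]},
  ],
)

```text
t: 3.35
eef_pos: [0.5759, 0.1271, 0.1377]
tool_rot: [0.994, 0.113, 0.0, 0.0]
contact_force: [0.1, 0.1, -0.2]
width: 1.002
finger_force: 0.0
```

```bash
python3 st.py; python3 - <<'E'
from h import *
s=manip.get_image("scene")[:,:,::-1]; t=manip.get_image("top")[:,:,::-1]
a=cv2.resize(s[125:225,265:355],None,fx=5,fy=5,interpolation=cv2.INTER_CUBIC)
b=cv2.resize(s[180:240,225:285],(500,500),interpolation=cv2.INTER_CUBIC)[:, :340]
cv2.imwrite("pics/grasp.png",np.hstack([a,b])[:,:790])
E
```

```text
3.35 [0.5759 0.1271 0.1377] xdir deg 13.004199059697589 z [ 0.0009  0.0001 -1.    ] F [ 0.066   0.0814 -0.233 ] T [0.0266 0.0807 0.0299] 1.00196883905282 0.0 [ 0.116   0.5266  1.5245 -0.      1.0896  1.4599]
```

View pics/grasp.png

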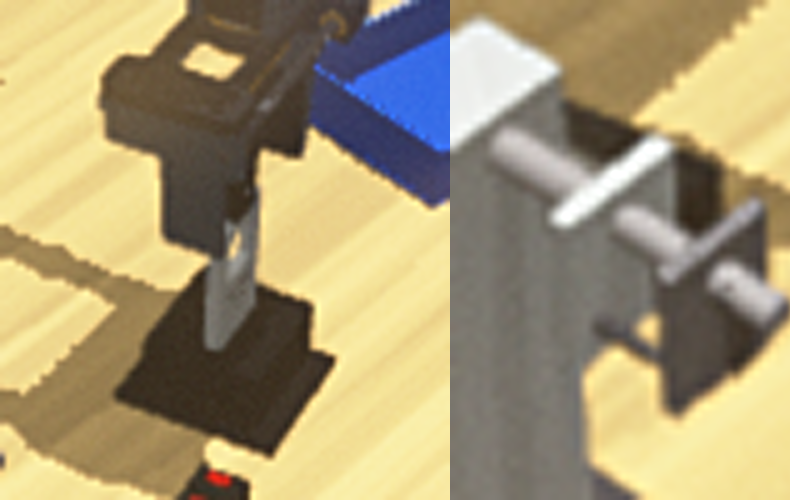

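The left half shows the open fingers straddling the grip, and the plate is in the slot. The right half shows the peg tip's end face at about scene pixel (263.2,217.0). I'll close on the grip.

>>> servo_tool(
  force=60,
  moves=[
    {"grip": 0, "slide": [0, 0, 0], "delta_rot": [0, 0, 0]},
    {"grip": 0, "slide": [0, 0, 0], "delta_rot": [0, 0, 0]},
    {"grip": 0, "slide": [0, 0, 0], "delta_rot": [0, 0, 0]},
    {"grip": 0, "slide": [0, 0, 0], "delta_rot": [0, 0, 0]},
    {"grip": 0, "slide": [0, 0, 0], "delta_rot": [0, 0, 0]},
    {"grip": 0, "slide": [0, 0, 0], "delta_rot": [0, 0, 0]},
  ],
)

```text
t: 4.2
eef_pos: [0.5754, 0.1277, 0.1369]
tool_rot: [0.994, 0.114, -0.0, -0.0]
contact_force: [0.4, -0.2, 0.7]
width: 0.375
finger_force: 0.0
```

```bash
python3 st.py; python3 - <<'E'
from h import *
ks,ds,Ts=cam("scene");
for st,tt in (((263.2,217.0),(344.3,163.6)),((263.2,217.0),(344.3,165))):
    o1,d1=ray("scene",[st]);o2,d2=ray("top",[tt]);d1=d1[0]/np.linalg.norm(d1);d2=d2[0]/np.linalg.norm(d2)
    a=np.linalg.lstsq(np.c_[d1,-d2],o2-o1,rcond=None)[0]; print(o1+d1*a[0],o2+d2*a[1])
E
```

```text
4.2 [0.5754 0.1277 0.1369] xdir deg 13.053359637524219 z [-0.0001 -0.     -1.    ] F [ 0.3979 -0.2055  0.6667] T [-0.0393  0.0322 -0.0222] 0.37491313825207007 0.0 [0.1171 0.5276 1.5253 0.     1.0888 1.4601]
[ 0.65567694 -0.14930715  0.1956946 ] [ 0.65695891 -0.14799689  0.19574707]
[ 0.65434465 -0.14792839  0.19381545] [ 0.65408136 -0.14819645  0.19380544]
```

>>> servo_tool(
  moves=[
    {"grip": 0, "slide": [0, 0, 0], "delta_rot": [0, 0, 0]},
    {"grip": 0, "slide": [0, 0, 0], "delta_rot": [0, 0, 0]},
    {"grip": 0, "slide": [0, 0, 0], "delta_rot": [0, 0, 0]},
    {"grip": 0, "slide": [0, 0, 0], "delta_rot": [0, 0, 0]},
  ],
)

```text
t: 4.7
eef_pos: [0.5754, 0.1277, 0.1369]
tool_rot: [0.994, 0.114, -0.0, -0.0]
contact_force: [-0.5, 0.2, -1.3]
width: 0.258
finger_force: 60.0
```

```bash
python3 st.py
```

```text
4.7 [0.5754 0.1277 0.1369] xdir deg 13.052606470763495 z [-0.0001 -0.     -1.    ] F [-0.5457  0.1948 -1.2576] T [ 0.0438 -0.0377 -0.0047] 0.25789203624985313 59.99372899532318 [0.1171 0.5276 1.5253 0.     1.0887 1.4601]
```

>>> servo_tool(
  moves=[
    {"grip": 0, "slide": [0, 0, 1], "delta_rot": [0, 0, 0]},
    {"grip": 0, "slide": [0, 0, 1], "delta_rot": [0, 0, 0]},
    {"grip": 0, "slide": [0, 0, 2], "delta_rot": [0, 0, 0]},
    {"grip": 0, "slide": [0, 0, 3], "delta_rot": [0, 0, 0]},
    {"grip": 0, "slide": [0, 0, 3], "delta_rot": [0, 0, 0]},
    {"grip": 0, "slide": [0, 0, 3], "delta_rot": [0, 0, 0]},
    {"grip": 0, "slide": [0, 0, 3], "delta_rot": [0, 0, 0]},
    {"grip": 0, "slide": [0, 0, 0], "delta_rot": [0, 0, 0]},
    {"grip": 0, "slide": [0, 0, 0], "delta_rot": [0, 0, 0]},
  ],
)

```text
t: 5.82
eef_pos: [0.575, 0.1276, 0.2964]
tool_rot: [0.994, 0.114, -0.0, 0.0]
contact_force: [-0.4, 0.3, -2.6]
width: 0.261
finger_force: 60.0
```

```bash
python3 st.py
```

```text
5.83 [0.575  0.1276 0.2964] xdir deg 13.050902828351061 z [-0.0007 -0.0001 -1.    ] F [-0.3747  0.3066 -2.5896] T [0.0612 0.0151 0.0049] 0.26131468642945066 59.99330520629883 [ 0.1171  0.375   1.3153 -0.      1.452   1.4601]
```

>>> servo_tool(
  moves=[
    {"grip": 0, "slide": [1.7, -3.46, 0], "delta_rot": [0, 0, -0.0285]},
    {"grip": 0, "slide": [1.7, -3.46, 0], "delta_rot": [0, 0, -0.0285]},
    {"grip": 0, "slide": [1.7, -3.46, 0], "delta_rot": [0, 0, -0.0285]},
    {"grip": 0, "slide": [1.7, -3.46, 0], "delta_rot": [0, 0, -0.0285]},
    {"grip": 0, "slide": [1.7, -3.46, 0], "delta_rot": [0, 0, -0.0285]},
    {"grip": 0, "slide": [1.7, -3.46, 0], "delta_rot": [0, 0, -0.0285]},
    {"grip": 0, "slide": [1.7, -3.46, 0], "delta_rot": [0, 0, -0.0285]},
    {"grip": 0, "slide": [1.7, -3.46, 0], "delta_rot": [0, 0, -0.0285]},
    {"grip": 0, "slide": [0, 0, -4], "delta_rot": [0, 0, 0]},
    {"grip": 0, "slide": [0, 0, -3.8], "delta_rot": [0, 0, 0]},
    {"grip": 0, "slide": [0, 0, 0], "delta_rot": [0, 0, 0]},
    {"grip": 0, "slide": [0, 0, 0], "delta_rot": [0, 0, 0]},
  ],
)

```text
t: 7.32
eef_pos: [0.7118, -0.1491, 0.2199]
tool_rot: [1.0, -0.0, 0.0, 0.0]
contact_force: [-0.6, -0.4, -2.4]
width: 0.257
finger_force: 60.0
```

```bash
python3 st.py;python3 - <<'E'
from h import *
s=manip.get_image("scene")[:,:,::-1]; t=manip.get_image("top")[:,:,::-1]
a=cv2.resize(s[165:265,225:325],(580,580),interpolation=cv2.INTER_CUBIC)
b=cv2.resize(t[130:230,325:362],(214,580),interpolation=cv2.INTER_CUBIC)
cv2.imwrite("pics/near.png",np.hstack([a,b]))
E
```

```text
7.33 [ 0.7118 -0.1491  0.2199] xdir deg -0.0017157376566810194 z [ 0.0008 -0.0002 -1.    ] F [-0.5542 -0.4351 -2.3546] T [ 0.0303 -0.0071 -0.0106] 0.25678656454046417 59.993330240249634 [-0.2885  0.6407  1.0484 -0.      1.4517  1.2823]
```

View pics/near.png

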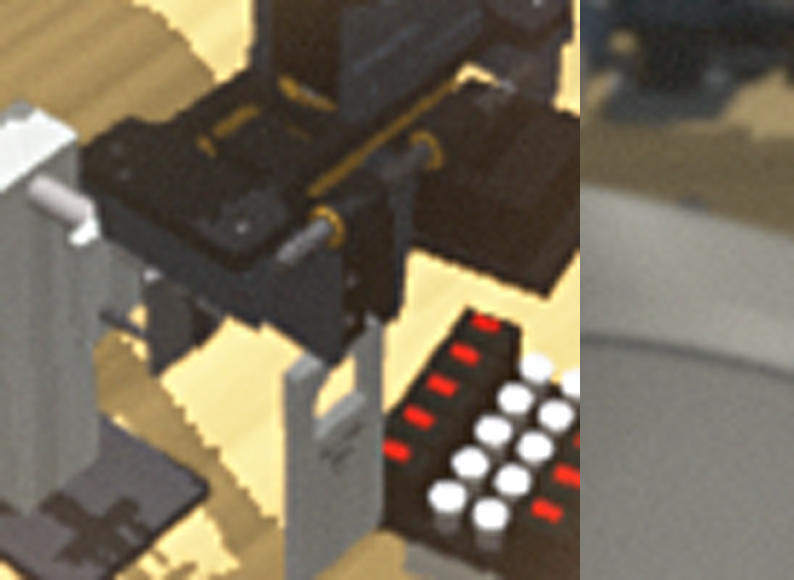

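The picture shows the gauge hanging upright from the fingers, with its eye facing the peg. The top view is hidden by the arm.

>>> servo_tool(
  moves=[
    {"grip": 0, "slide": [-2, 0, 0], "delta_rot": [0, 0, 0]},
    {"grip": 0, "slide": [-1.5, 0, 0], "delta_rot": [0, 0, 0]},
    {"grip": 0, "slide": [-1, 0, 0], "delta_rot": [0, 0, 0]},
    {"grip": 0, "slide": [-0.6, 0, 0], "delta_rot": [0, 0, 0]},
    {"grip": 0, "slide": [-0.4, 0, 0], "delta_rot": [0, 0, 0]},
    {"grip": 0, "slide": [-0.4, 0, 0], "delta_rot": [0, 0, 0]},
    {"grip": 0, "slide": [-0.3, 0, 0], "delta_rot": [0, 0, 0]},
    {"grip": 0, "slide": [0, 0, 0], "delta_rot": [0, 0, 0]},
  ],
)

```text
t: 8.43
eef_pos: [0.6493, -0.1491, 0.2189]
tool_rot: [1.0, -0.0, -0.0, -0.0]
contact_force: [-0.5, 0.8, -2.3]
width: 0.258
finger_force: 60.0
```

```bash
python3 st.py
```

```text
8.43 [ 0.6493 -0.1491  0.2189] xdir deg -0.01528445628605791 z [-0.0001  0.     -1.    ] F [-0.4625  0.7942 -2.3426] T [-0.004  -0.0271 -0.0195] 0.2584906457406093 59.99328017234802 [-0.3153  0.5491  1.228   0.      1.3646  1.2557]
```

>>> servo_tool(
  moves=[
    {"grip": 0, "slide": [0, 0, -0.1], "delta_rot": [0, 0, 0]},
    {"grip": 0, "slide": [0, 0, -0.1], "delta_rot": [0, 0, 0]},
    {"grip": 0, "slide": [0, 0, -0.1], "delta_rot": [0, 0, 0]},
    {"grip": 0, "slide": [0, 0, 0], "delta_rot": [0, 0, 0]},
    {"grip": 0, "slide": [0, 0, 0], "delta_rot": [0, 0, 0]},
  ],
)

```text
t: 9.05
eef_pos: [0.6494, -0.1491, 0.2159]
tool_rot: [1.0, -0.0, 0.0, 0.0]
contact_force: [0.5, 0.2, -2.1]
width: 0.26
finger_force: 60.0
```

>>> servo_tool(
  moves=[
    {"grip": 0, "slide": [0, 0, -0.05], "delta_rot": [0, 0, 0]},
    {"grip": 0, "slide": [0, 0, 0], "delta_rot": [0, 0, 0]},
  ],
)

```text
t: 9.3
eef_pos: [0.6494, -0.1491, 0.2154]
tool_rot: [1.0, -0.0, -0.0, -0.0]
contact_force: [-0.2, -0.7, -2.7]
width: 0.261
finger_force: 60.0
```

>>> servo_tool(
  moves=[
    {"grip": 0, "slide": [0, 0, -0.05], "delta_rot": [0, 0, 0]},
    {"grip": 0, "slide": [0, 0, 0], "delta_rot": [0, 0, 0]},
  ],
)

```text
t: 9.55
eef_pos: [0.6494, -0.1491, 0.2149]
tool_rot: [1.0, -0.0, -0.0, -0.0]
contact_force: [-0.3, 0.6, -2.1]
width: 0.257
finger_force: 60.0
```

>>> servo_tool(
  moves=[
    {"grip": 0, "slide": [0, 0, -0.05], "delta_rot": [0, 0, 0]},
    {"grip": 0, "slide": [0, 0, 0], "delta_rot": [0, 0, 0]},
  ],
)

```text
t: 9.8
eef_pos: [0.6494, -0.1491, 0.2147]
tool_rot: [1.0, -0.0, 0.0, 0.0]
contact_force: [-1.7, -0.7, 1.5]
width: 0.258
finger_force: 60.0
```

>>> servo_tool(
  moves=[
    {"grip": 0, "slide": [0, 0, -0.05], "delta_rot": [0, 0, 0]},
    {"grip": 0, "slide": [0, 0, 0], "delta_rot": [0, 0, 0]},
  ],
)

```text
t: 10.05
eef_pos: [0.6495, -0.1491, 0.2145]
tool_rot: [1.0, -0.0, 0.0, 0.0]
contact_force: [-2.1, 0.7, 7.8]
width: 0.255
finger_force: 60.0
```

>>> servo_tool(
  moves=[
    {"grip": 0, "slide": [0, 0, -0.05], "delta_rot": [0, 0, 0]},
    {"grip": 0, "slide": [0, 0, 0], "delta_rot": [0, 0, 0]},
  ],
)

```text
t: 10.3
eef_pos: [0.6496, -0.1492, 0.2144]
tool_rot: [1.0, -0.0, 0.0, 0.0]
contact_force: [-3.9, 1.4, 11.4]
width: 0.256
finger_force: 60.0
```

>>> servo_tool(
  moves=[
    {"grip": 0, "slide": [0, 0, 0.12], "delta_rot": [0, 0, 0]},
    {"grip": 0, "slide": [-0.2, 0, 0], "delta_rot": [0, 0, 0]},
    {"grip": 0, "slide": [-0.2, 0, 0], "delta_rot": [0, 0, 0]},
    {"grip": 0, "slide": [-0.2, 0, 0], "delta_rot": [0, 0, 0]},
    {"grip": 0, "slide": [0, 0, 0], "delta_rot": [0, 0, 0]},
  ],
)

```text
t: 10.92
eef_pos: [0.6432, -0.1491, 0.2146]
tool_rot: [1.0, -0.0, -0.0, 0.0]
contact_force: [0.4, -0.7, 2.1]
width: 0.261
finger_force: 60.0
```

>>> servo_tool(
  moves=[
    {"grip": 0, "slide": [-0.2, 0, 0], "delta_rot": [0, 0, 0]},
    {"grip": 0, "slide": [-0.2, 0, 0], "delta_rot": [0, 0, 0]},
    {"grip": 0, "slide": [0, 0, 0], "delta_rot": [0, 0, 0]},
  ],
)

```text
t: 11.3
eef_pos: [0.6392, -0.1491, 0.2146]
tool_rot: [1.0, -0.0, -0.0, -0.0]
contact_force: [0.3, -0.0, 2.4]
width: 0.26
finger_force: 60.0
```

>>> servo_tool(
  moves=[
    {"grip": 0, "slide": [-0.2, 0, 0.02], "delta_rot": [0, 0, 0]},
    {"grip": 0, "slide": [0, 0, 0], "delta_rot": [0, 0, 0]},
  ],
)

```text
t: 11.55
eef_pos: [0.6371, -0.1491, 0.2147]
tool_rot: [1.0, -0.0, -0.0, -0.0]
contact_force: [0.1, -0.1, 0.0]
width: 0.259
finger_force: 60.0
```

>>> servo_tool(
  moves=[
    {"grip": 0, "slide": [-0.2, 0, 0], "delta_rot": [0, 0, 0]},
    {"grip": 0, "slide": [-0.2, 0, 0], "delta_rot": [0, 0, 0]},
    {"grip": 0, "slide": [0, 0, 0], "delta_rot": [0, 0, 0]},
  ],
)

```text
t: 11.92
eef_pos: [0.6332, -0.1491, 0.2147]
tool_rot: [1.0, -0.0, -0.0, -0.0]
contact_force: [2.2, -1.3, -1.7]
width: 0.257
finger_force: 60.0
```

>>> servo_tool(
  moves=[
    {"grip": 0, "slide": [-0.2, 0, 0], "delta_rot": [0, 0, 0]},
    {"grip": 0, "slide": [-0.2, 0, 0], "delta_rot": [0, 0, 0]},
    {"grip": 0, "slide": [0, 0, 0], "delta_rot": [0, 0, 0]},
  ],
)

```text
t: 12.3
eef_pos: [0.6293, -0.1491, 0.2148]
tool_rot: [1.0, -0.0, -0.0, 0.0]
contact_force: [2.4, -2.0, -2.6]
width: 0.26
finger_force: 60.0
```

>>> servo_tool(
  moves=[
    {"grip": 0, "slide": [-0.1, 0, -0.03], "delta_rot": [0, 0, 0]},
    {"grip": 0, "slide": [0, 0, 0], "delta_rot": [0, 0, 0]},
    {"grip": 0, "slide": [0, 0, 0], "delta_rot": [0, 0, 0]},
  ],
)

```text
t: 12.68
eef_pos: [0.6287, -0.1492, 0.2147]
tool_rot: [1.0, -0.0, 0.0, 0.0]
contact_force: [4.5, -1.8, 0.9]
width: 0.262
finger_force: 60.0
```

>>> servo_tool(
  moves=[
    {"grip": 0, "slide": [-0.2, 0, 0], "delta_rot": [0, 0, 0]},
    {"grip": 0, "slide": [-0.1, 0, 0], "delta_rot": [0, 0, 0]},
    {"grip": 0, "slide": [0, 0, 0], "delta_rot": [0, 0, 0]},
  ],
)

```text
t: 13.05
eef_pos: [0.6257, -0.1492, 0.2147]
tool_rot: [1.0, -0.0, 0.0, 0.0]
contact_force: [5.1, -1.5, 0.4]
width: 0.26
finger_force: 60.0
```

>>> servo_tool(
  moves=[
    {"grip": 0, "slide": [-0.2, 0, 0], "delta_rot": [0, 0, 0]},
    {"grip": 0, "slide": [-0.1, 0, 0], "delta_rot": [0, 0, 0]},
    {"grip": 0, "slide": [0, 0, 0], "delta_rot": [0, 0, 0]},
  ],
)

```text
t: 13.42
eef_pos: [0.6229, -0.1493, 0.2148]
tool_rot: [1.0, -0.0, 0.001, 0.0]
contact_force: [7.0, -1.8, -0.6]
width: 0.258
finger_force: 60.0
```

>>> servo_tool(
  moves=[
    {"grip": 0, "slide": [-0.2, 0, 0], "delta_rot": [0, 0, 0]},
    {"grip": 0, "slide": [-0.1, 0, 0], "delta_rot": [0, 0, 0]},
    {"grip": 0, "slide": [0, 0, 0], "delta_rot": [0, 0, 0]},
  ],
)

```text
t: 13.8
eef_pos: [0.62, -0.1493, 0.2148]
tool_rot: [1.0, -0.0, 0.001, 0.0]
contact_force: [7.2, -1.7, -2.1]
width: 0.26
finger_force: 60.0
```

```bash
python3 st.py
```

```text
13.8 [ 0.62   -0.1493  0.2148] xdir deg -0.009344474661316108 z [ 0.0014 -0.0004 -1.    ] F [ 7.1917 -1.7463 -2.1216] T [-0.4203 -1.5262  0.1529] 0.2597824381985803 59.99515950679779 [-0.3299  0.5103  1.3122  0.0001  1.3176  1.241 ]
```

>>> servo_tool(
  moves=[
    {"grip": 0, "slide": [-0.1, 0, -0.02], "delta_rot": [0, 0, 0]},
    {"grip": 0, "slide": [-0.1, 0, 0], "delta_rot": [0, 0, 0]},
    {"grip": 0, "slide": [0, 0, 0], "delta_rot": [0, 0, 0]},
  ],
)

```text
t: 14.18
eef_pos: [0.6183, -0.1493, 0.2147]
tool_rot: [1.0, -0.0, 0.001, 0.0]
contact_force: [8.3, -1.4, -0.6]
width: 0.261
finger_force: 60.0
```

>>> servo_tool(
  moves=[
    {"grip": 0, "slide": [-0.1, 0, 0], "delta_rot": [0, 0, 0]},
    {"grip": 0, "slide": [-0.1, 0, 0], "delta_rot": [0, 0, 0]},
    {"grip": 0, "slide": [0, 0, 0], "delta_rot": [0, 0, 0]},
  ],
)

```text
t: 14.55
eef_pos: [0.6164, -0.1493, 0.2148]
tool_rot: [1.0, -0.0, 0.001, 0.0]
contact_force: [8.9, -2.9, 0.3]
width: 0.258
finger_force: 60.0
```

```bash
python3 st.py;python3 - <<'E'
from h import *
s=manip.get_image("scene")[:,:,::-1]
cv2.imwrite("pics/push.png",cv2.resize(s[165:265,215:315],(600,600),interpolation=cv2.INTER_CUBIC))
E
```

```text
14.55 [ 0.6164 -0.1493  0.2148] xdir deg -0.007393956288093714 z [ 0.0022 -0.0006 -1.    ] F [ 8.8771 -2.8765  0.3415] T [-0.4368 -1.8336  0.1782] 0.2578083481034999 59.9953830242157 [-0.3319  0.5049  1.3223  0.0002  1.3121  1.239 ]
```

View pics/push.png

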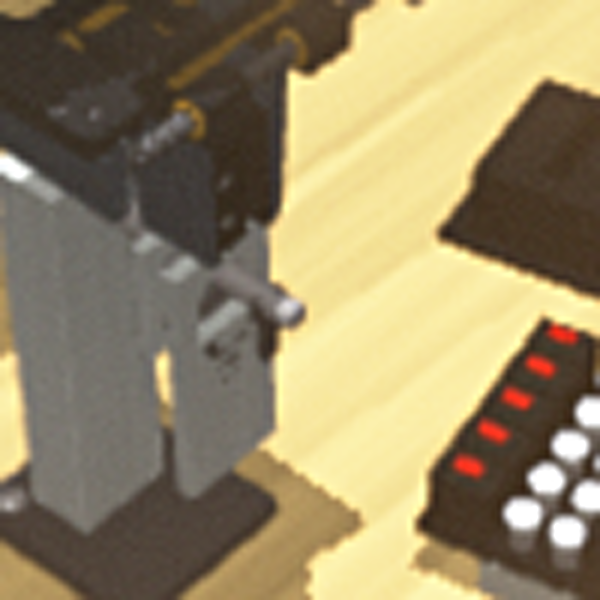

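The picture shows the peg through the eye, with about 15 mm of it showing to the tip at (295,308). The flap can't be seen clearly, so I'll press a little further.

>>> servo_tool(
  moves=[
    {"grip": 0, "slide": [-0.1, 0, 0], "delta_rot": [0, 0, 0]},
    {"grip": 0, "slide": [-0.1, 0, 0], "delta_rot": [0, 0, 0]},
    {"grip": 0, "slide": [0, 0, 0], "delta_rot": [0, 0, 0]},
    {"grip": 0, "slide": [0, 0, 0], "delta_rot": [0, 0, 0]},
  ],
)

```text
t: 15.1
eef_pos: [0.6145, -0.1494, 0.2148]
tool_rot: [1.0, -0.0, 0.001, 0.0]
contact_force: [10.0, -2.4, -1.7]
width: 0.253
finger_force: 60.0
```

```bash
python3 st.py;python3 - <<'E'
from h import *
s=manip.get_image("scene")[:,:,::-1]
cv2.imwrite("pics/push2.png",cv2.resize(s[195:235,235:275],(600,600),interpolation=cv2.INTER_CUBIC))
E
```

```text
15.1 [ 0.6145 -0.1494  0.2148] xdir deg -0.005495812214040376 z [ 0.0024 -0.0007 -1.    ] F [ 9.9721 -2.3553 -1.6722] T [-0.4521 -1.9775  0.134 ] 0.25349928476361366 59.995397329330444 [-0.3329  0.5022  1.3273  0.0002  1.3097  1.2379]
```

View pics/push2.png

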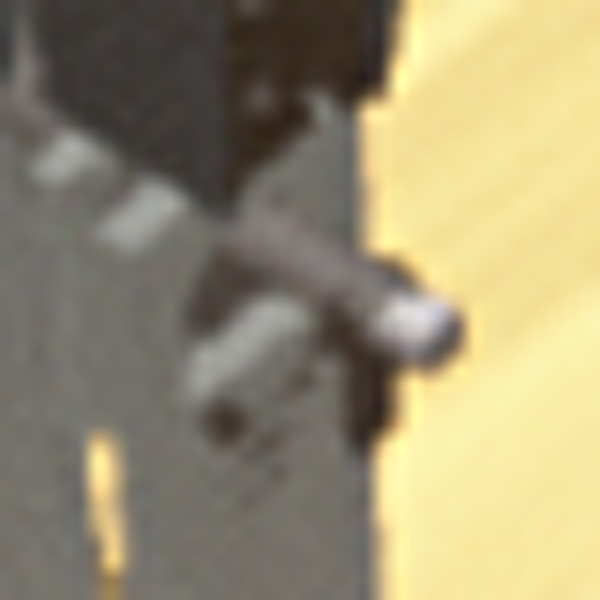

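A dark plate now hangs straight down below the peg just outside the gauge, at about (370,390) in this crop. That is the fallen flap, so I'll ease back.

>>> servo_tool(
  moves=[
    {"grip": 0, "slide": [0.2, 0, 0], "delta_rot": [0, 0, 0]},
    {"grip": 0, "slide": [0.2, 0, 0], "delta_rot": [0, 0, 0]},
    {"grip": 0, "slide": [0.2, 0, 0], "delta_rot": [0, 0, 0]},
    {"grip": 0, "slide": [0.2, 0, 0], "delta_rot": [0, 0, 0]},
    {"grip": 0, "slide": [0.2, 0, 0], "delta_rot": [0, 0, 0]},
    {"grip": 0, "slide": [0, 0, 0], "delta_rot": [0, 0, 0]},
  ],
)

```text
t: 15.9
eef_pos: [0.624, -0.1492, 0.2147]
tool_rot: [1.0, -0.0, 0.001, 0.0]
contact_force: [5.6, -1.0, 1.8]
width: 0.263
finger_force: 60.0
```

>>> servo_tool(
  moves=[
    {"grip": 0, "slide": [0.2, 0, 0], "delta_rot": [0, 0, 0]},
    {"grip": 0, "slide": [0.2, 0, 0], "delta_rot": [0, 0, 0]},
    {"grip": 0, "slide": [0, 0, 0], "delta_rot": [0, 0, 0]},
  ],
)

```text
t: 16.27
eef_pos: [0.6276, -0.1491, 0.2146]
tool_rot: [1.0, -0.0, 0.0, 0.0]
contact_force: [3.7, -1.9, 5.1]
width: 0.259
finger_force: 60.0
```

>>> servo_tool(
  moves=[
    {"grip": 0, "slide": [0.1, 0, 0], "delta_rot": [0, 0, 0]},
    {"grip": 0, "slide": [0, 0, 0], "delta_rot": [0, 0, 0]},
  ],
)

```text
t: 16.52
eef_pos: [0.6282, -0.1491, 0.2146]
tool_rot: [1.0, -0.0, -0.0, 0.0]
contact_force: [0.2, -1.5, 6.1]
width: 0.262
finger_force: 60.0
```

>>> servo_tool(
  moves=[
    {"grip": 0, "slide": [0, 0, 0.04], "delta_rot": [0, 0, 0]},
    {"grip": 0, "slide": [0, 0, 0], "delta_rot": [0, 0, 0]},
    {"grip": 0, "slide": [0, 0, 0], "delta_rot": [0, 0, 0]},
  ],
)

```text
t: 16.9
eef_pos: [0.6282, -0.1491, 0.2146]
tool_rot: [1.0, -0.0, -0.0, -0.0]
contact_force: [0.2, -2.1, 3.8]
width: 0.261
finger_force: 60.0
```

>>> servo_tool(
  moves=[
    {"grip": 0, "slide": [0.05, 0, 0], "delta_rot": [0, 0, 0]},
    {"grip": 0, "slide": [0, 0, 0], "delta_rot": [0, 0, 0]},
  ],
)

```text
t: 17.15
eef_pos: [0.6288, -0.1491, 0.2146]
tool_rot: [1.0, -0.0, -0.0, -0.0]
contact_force: [0.7, -1.8, 2.3]
width: 0.26
finger_force: 60.0
```

```bash
python3 st.py
```

```text
17.15 [ 0.6288 -0.1491  0.2146] xdir deg -0.01442683895591581 z [-0.0002  0.0001 -1.    ] F [ 0.7076 -1.7682  2.2811] T [-0.3632 -0.2075  0.0409] 0.2602949056364826 59.99700844287872 [-0.3251  0.5236  1.2879 -0.      1.3303  1.2459]
```

>>> servo_tool(
  moves=[
    {"grip": 0, "slide": [0.1, 0, 0.02], "delta_rot": [0, 0, 0]},
    {"grip": 0, "slide": [0, 0, 0], "delta_rot": [0, 0, 0]},
  ],
)

```text
t: 17.4
eef_pos: [0.63, -0.149, 0.2147]
tool_rot: [1.0, -0.0, -0.0, -0.0]
contact_force: [2.8, -1.6, -0.9]
width: 0.26
finger_force: 60.0
```

>>> servo_tool(
  moves=[
    {"grip": 0, "slide": [0.05, 0, 0], "delta_rot": [0, 0, 0]},
    {"grip": 0, "slide": [0, 0, 0], "delta_rot": [0, 0, 0]},
  ],
)

```text
t: 17.65
eef_pos: [0.6304, -0.149, 0.2148]
tool_rot: [1.0, -0.0, -0.0, -0.0]
contact_force: [2.4, -0.4, -2.2]
width: 0.265
finger_force: 60.0
```

```bash
python3 st.py
```

```text
17.65 [ 0.6304 -0.149   0.2148] xdir deg -0.009113134834697865 z [-0.0002  0.0002 -1.    ] F [ 2.4093 -0.3748 -2.2461] T [-0.2151 -0.5839  0.0525] 0.26475018840060677 59.99387741088867 [-0.3243  0.5256  1.2838  0.0001  1.3324  1.2466]
```

>>> servo_tool(
  moves=[
    {"grip": 0, "slide": [0.1, 0, 0], "delta_rot": [0, 0, 0]},
    {"grip": 0, "slide": [0.05, 0, 0], "delta_rot": [0, 0, 0]},
    {"grip": 0, "slide": [0, 0, 0], "delta_rot": [0, 0, 0]},
  ],
)

```text
t: 18.02
eef_pos: [0.6319, -0.149, 0.2148]
tool_rot: [1.0, -0.0, -0.0, -0.0]
contact_force: [3.0, -0.3, -3.3]
width: 0.259
finger_force: 60.0
```

>>> servo_tool(
  moves=[
    {"grip": 0, "slide": [0.05, 0, 0], "delta_rot": [0, 0, 0]},
    {"grip": 0, "slide": [0, 0, 0], "delta_rot": [0, 0, 0]},
  ],
)

```text
t: 18.27
eef_pos: [0.6324, -0.149, 0.2148]
tool_rot: [1.0, -0.0, -0.0, -0.0]
contact_force: [1.9, 0.5, -4.0]
width: 0.261
finger_force: 60.0
```

>>> servo_tool(
  moves=[
    {"grip": 0, "slide": [0.05, 0, 0], "delta_rot": [0, 0, 0]},
    {"grip": 0, "slide": [0, 0, 0], "delta_rot": [0, 0, 0]},
  ],
)

```text
t: 18.52
eef_pos: [0.6329, -0.149, 0.2149]
tool_rot: [1.0, -0.0, -0.0, -0.0]
contact_force: [2.4, 0.2, -3.1]
width: 0.263
finger_force: 60.0
```

>>> servo_tool(
  moves=[
    {"grip": 0, "slide": [0.05, 0, -0.02], "delta_rot": [0, 0, 0]},
    {"grip": 0, "slide": [0, 0, 0], "delta_rot": [0, 0, 0]},
  ],
)

```text
t: 18.77
eef_pos: [0.6335, -0.1491, 0.2148]
tool_rot: [1.0, -0.0, 0.0, 0.0]
contact_force: [2.1, 1.4, -2.0]
width: 0.261
finger_force: 60.0
```

>>> servo_tool(
  moves=[
    {"grip": 0, "slide": [0.05, 0, 0], "delta_rot": [0, 0, 0]},
    {"grip": 0, "slide": [0, 0, 0], "delta_rot": [0, 0, 0]},
  ],
)

```text
t: 19.02
eef_pos: [0.6339, -0.1491, 0.2148]
tool_rot: [1.0, -0.0, 0.0, 0.0]
contact_force: [1.6, 1.8, -1.0]
width: 0.259
finger_force: 60.0
```

>>> servo_tool(
  moves=[
    {"grip": 0, "slide": [0.05, 0, 0], "delta_rot": [0, 0, 0]},
    {"grip": 0, "slide": [0, 0, 0], "delta_rot": [0, 0, 0]},
  ],
)

```text
t: 19.27
eef_pos: [0.6343, -0.1491, 0.2148]
tool_rot: [1.0, -0.0, -0.0, 0.0]
contact_force: [1.1, 0.0, 0.9]
width: 0.262
finger_force: 60.0
```

>>> servo_tool(
  moves=[
    {"grip": 0, "slide": [0.05, 0, 0.01], "delta_rot": [0, 0, 0]},
    {"grip": 0, "slide": [0, 0, 0], "delta_rot": [0, 0, 0]},
  ],
)

```text
t: 19.52
eef_pos: [0.6346, -0.1491, 0.2148]
tool_rot: [1.0, -0.0, -0.0, -0.0]
contact_force: [-2.6, 0.1, 0.6]
width: 0.261
finger_force: 60.0
```

```bash
python3 st.py;python3 - <<'E'
from h import *
s=manip.get_image("scene")[:,:,::-1]
cv2.imwrite("pics/back.png",cv2.resize(s[190:240,230:280],(600,600),interpolation=cv2.INTER_CUBIC))
E
```

```text
19.52 [ 0.6346 -0.1491  0.2148] xdir deg -0.01313374943975816 z [-0.0007  0.     -1.    ] F [-2.5857  0.1412  0.627 ] T [0.1661 0.6001 0.0545] 0.26103020238300784 59.99470889568329 [-0.3223  0.5318  1.2722 -0.0002  1.3383  1.2488]
```

View pics/back.png

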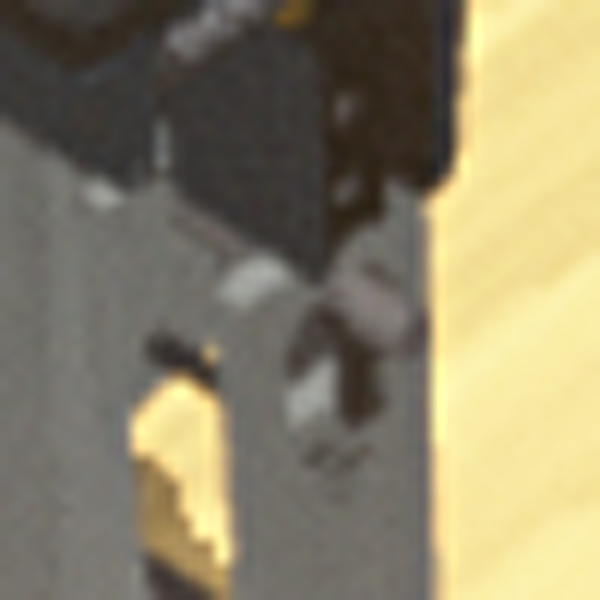

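Fx has turned negative (-2.6 N) at x = 0.6346, and the flap hangs in front of the plate at about (360,370) in the crop, so the gauge is against it. I'll relax slightly, soften the grip and then open.

>>> servo_tool(
  force=10,
  moves=[
    {"grip": 0, "slide": [-0.03, 0, -0.01], "delta_rot": [0, 0, 0]},
    {"grip": 0, "slide": [0, 0, 0], "delta_rot": [0, 0, 0]},
    {"grip": 0, "slide": [0, 0, 0], "delta_rot": [0, 0, 0]},
  ],
)

```text
t: 19.95
eef_pos: [0.6346, -0.1491, 0.2147]
tool_rot: [1.0, -0.0, -0.0, -0.0]
contact_force: [-2.1, 1.4, 0.7]
width: 0.264
finger_force: 10.0
```

>>> servo_tool(
  force=3,
  moves=[
    {"grip": 0, "slide": [0, 0, 0], "delta_rot": [0, 0, 0]},
    {"grip": 0, "slide": [0, 0, 0], "delta_rot": [0, 0, 0]},
    {"grip": 0.4, "slide": [0, 0, 0], "delta_rot": [0, 0, 0]},
    {"grip": 0.4, "slide": [0, 0, 0], "delta_rot": [0, 0, 0]},
    {"grip": 0.6, "slide": [0, 0, 0], "delta_rot": [0, 0, 0]},
    {"grip": 0.9, "slide": [0, 0, 0], "delta_rot": [0, 0, 0]},
    {"grip": 0.9, "slide": [0, 0, 0], "delta_rot": [0, 0, 0]},
    {"grip": 0.9, "slide": [0, 0, 0], "delta_rot": [0, 0, 0]},
    {"grip": 0.9, "slide": [0, 0, 0], "delta_rot": [0, 0, 0]},
  ],
)

```text
t: 21.08
eef_pos: [0.6346, -0.1491, 0.2147]
tool_rot: [1.0, -0.0, 0.0, 0.0]
contact_force: [0.6, -0.0, 0.7]
width: 0.888
finger_force: 0.0
```

```bash
python3 st.py
```

```text
21.07 [ 0.6346 -0.1491  0.2147] xdir deg -0.0059666593405744255 z [ 0. -0. -1.] F [ 0.6315 -0.0007  0.7033] T [0.0539 0.0247 0.0518] 0.8881030492189436 0.0 [-0.3223  0.5315  1.2729 -0.      1.3371  1.2486]
```

Now I'll retreat straight up, then outward clear of the view.

>>> servo_tool(
  moves=[
    {"grip": 0.9, "slide": [0, 0, 1], "delta_rot": [0, 0, 0]},
    {"grip": 0.9, "slide": [0, 0, 2], "delta_rot": [0, 0, 0]},
    {"grip": 0.9, "slide": [0, 0, 3], "delta_rot": [0, 0, 0]},
    {"grip": 0.9, "slide": [0, 0, 3], "delta_rot": [0, 0, 0]},
    {"grip": 0.9, "slide": [0, 0, 3], "delta_rot": [0, 0, 0]},
    {"grip": 0.9, "slide": [0, 4, 0], "delta_rot": [0, 0, 0]},
    {"grip": 0.9, "slide": [0, 4, 0], "delta_rot": [0, 0, 0]},
    {"grip": 0.9, "slide": [0, 4, 0], "delta_rot": [0, 0, 0]},
    {"grip": 0.9, "slide": [0, 4, 0], "delta_rot": [0, 0, 0]},
    {"grip": 0.9, "slide": [0, 4, 0], "delta_rot": [0, 0, 0]},
    {"grip": 0.9, "slide": [0, 0, 0], "delta_rot": [0, 0, 0]},
    {"grip": 0.9, "slide": [0, 0, 0], "delta_rot": [0, 0, 0]},
  ],
)

```text
t: 22.58
eef_pos: [0.6347, 0.0506, 0.3352]
tool_rot: [1.0, 0.0, 0.0, 0.0]
contact_force: [-1.1, -1.2, -0.2]
width: 0.898
finger_force: 0.0
```

```bash
python3 st.py;python3 - <<'E'
from h import *
manip_img=lambda: manip.get_image("scene")[:,:,::-1]
s1=manip_img(); 
for _ in range(8): s2=manip_img()
print("motion", np.abs(s1[150:260,215:290].astype(int)-s2[150:260,215:290]).max(), np.abs(s1[150:260,215:290].astype(int)-s2[150:260,215:290]).mean())
s=s2
cv2.imwrite("pics/end.png",cv2.resize(s[150:250,210:310],(600,600),interpolation=cv2.INTER_CUBIC))
E
```

```text
22.57 [0.6347 0.0506 0.3352] xdir deg 0.0019530234446805443 z [ 0.0005 -0.0003 -1.    ] F [-1.1368 -1.233  -0.1954] T [0.0484 0.0282 0.0213] 0.8975211637819765 0.0 [-0.0141  0.4276  1.1273 -0.0003  1.5861  1.5567]
motion 66 1.8173333333333332
```

View pics/end.png

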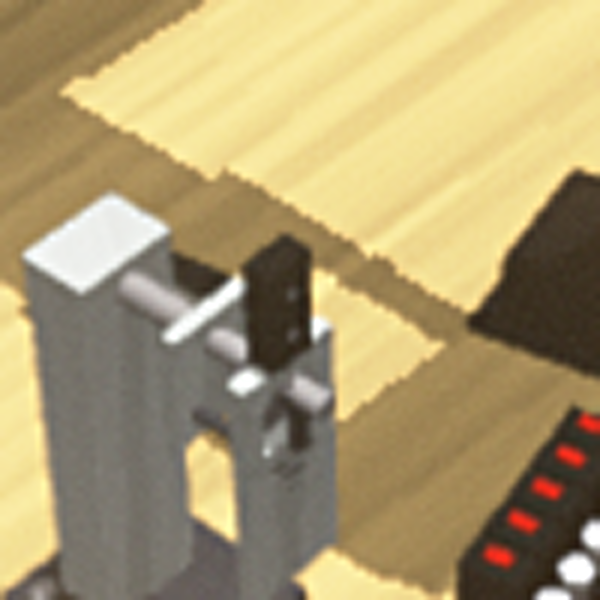

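The gauge hangs upright on the peg, with its grip at (280,300) and the flap at (293,425) in front of the plate. I'll check that it is still.

>>> servo_tool(
  moves=[
    {"grip": 0.9, "slide": [0, 0, 0], "delta_rot": [0, 0, 0]},
    {"grip": 0.9, "slide": [0, 0, 0], "delta_rot": [0, 0, 0]},
    {"grip": 0.9, "slide": [0, 0, 0], "delta_rot": [0, 0, 0]},
    {"grip": 0.9, "slide": [0, 0, 0], "delta_rot": [0, 0, 0]},
    {"grip": 0.9, "slide": [0, 0, 0], "delta_rot": [0, 0, 0]},
    {"grip": 0.9, "slide": [0, 0, 0], "delta_rot": [0, 0, 0]},
    {"grip": 0.9, "slide": [0, 0, 0], "delta_rot": [0, 0, 0]},
    {"grip": 0.9, "slide": [0, 0, 0], "delta_rot": [0, 0, 0]},
    {"grip": 0.9, "slide": [0, 0, 0], "delta_rot": [0, 0, 0]},
    {"grip": 0.9, "slide": [0, 0, 0], "delta_rot": [0, 0, 0]},
    {"grip": 0.9, "slide": [0, 0, 0], "delta_rot": [0, 0, 0]},
    {"grip": 0.9, "slide": [0, 0, 0], "delta_rot": [0, 0, 0]},
  ],
)

```text
t: 24.52
eef_pos: [0.6346, 0.0509, 0.3347]
tool_rot: [1.0, -0.0, -0.0, -0.0]
contact_force: [-0.6, -0.4, 0.5]
width: 0.898
finger_force: 0.0
```

```bash
python3 - <<'E'
from h import *
I=[manip.get_image("scene").astype(int) for _ in range(6)]
for a in I[1:]:
    d=np.abs(a-I[0])
    print("gauge max/mean",d[188:255,249:266].max(),round(d[188:255,249:266].mean(),2),"bg",d[300:400,300:500].max(),round(d[300:400,300:500].mean(),2))
E
```

```text
gauge max/mean 12 1.97 bg 14 1.95
gauge max/mean 10 1.92 bg 14 1.95
gauge max/mean 11 1.93 bg 16 1.96
gauge max/mean 10 1.98 bg 13 1.94
gauge max/mean 12 1.96 bg 13 1.95
```

The gauge's pixels change only by the noise level of the background, so it is still. Handing in.

```bash
python3 -c "
from rig import manip
print(manip.job_done())"
```

```text
the job is handed in; nothing more can be done
None
```

The gauge hangs upright and still on the peg behind the fallen flap, with the gripper clear of it, and I handed the job in at about 25 s; the readings between moves peaked at about 12 N.

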